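# Fetch the tube rack from behind the bottles

### The arm

A 7-joint arm with a two-finger parallel gripper is mounted at the origin on a cart in front of the work surface, level with it; the furniture and walls round the work are solid. World frame = base frame: x ahead of the robot, y to its left, z up, the work surface at z = 0. Lengths are in m, angles in rad, forces in N, time in s.
With the tool pointing down it reaches from about 0.425 to 0.95 m from the base axis. Payload 16.7 kg.
Tool frame: the origin (TCP) lies on the front face of the gripper's body, between the roots of the fingers; the fingertips stand 97 mm ahead of it and the grasp point (between the pads) lies 78 mm ahead of it; z points along the fingers, y is the direction in which the jaws open and shut (so a half turn about z gives the same grasp; the last joint's range is limited). The gripper opens to 94 mm and grips with 3 to 60 N. Pads are 16 mm wide; open, the fingers measure 119 mm over their backs; the gripper's body (75 mm by 177 mm) begins 78 mm behind the grasp point.
Start: joints at [-1.413, 0.426, 0.074, 1.606, -0.034, 1.111, -0.067], TCP at [0.205, 0.643, 0.303] pointing down, gripper open.
Joint ranges: [-2.85, 2.85], [-0.5, 2.14], [-1.23, 1.37], [0.21, 2.46], [-1.02, 4.16], [0.16, 2.05], [-2.73, 2.73]. Speed limits (rad/s): [1.89, 1.89, 2.39, 2.39, 3.01, 3.01, 3.01].

### API

Orientations are given as a unit quaternion [x, y, z, w].
In Python, from station import bot gives the robot as it stands.
- The arm moves only by the tool carry_out, never from a script. Its argument "motion" is a list that holds one entry, the list of rows, each a list of 7 numbers: the finger opening in mm, from 0 to 94, then the shift along the tool's x, y, z in mm, then the turn, a rotation vector about the tool's x, y, z in rad. In form: [[[jaw, x, y, z, ax, ay, az], ...]]. A call has 1 to 8 rows; each row shifts and turns the commanded pose from where the row before left it, along the tool's axes as they then stand; what a row does not reach is not made up. A row lasts 1/10 s, in which the tool goes at most 50 mm and 8.59 degrees, less where a joint would pass 70% of its speed; a pose out of reach is approached as far as the arm can. A call is refused whole if a number of a shift passes 50 or a number of a turn 0.15, either way. A call with a gripper value outside its range is refused whole. The fingers move at their own pace and stop on an object; "newtons" is the grip in N (left out, the last holds). Time passes only in rows, so rows that do not move let the fingers close. It gives the time, the measured TCP pose, the force and the opening at its end, in the units of the state.
- bot.get_obs(): the state, without advancing time (a new reading comes with each control period).
- bot.read_camera(name): name is "scene" or "top" or "wrist"; returns a dict with "color" (480x640x3 uint8, red, green, blue), "camera_matrix" (3x3 intrinsics, pixels), "dist_coeffs" ([k1, k2, p1, p2, k3] as OpenCV has them; the pictures are not rectified), "origin" and "attitude" of the camera in the world. Camera axes: x right, y down, z forward; pixel columns grow to the right and rows downward; lengths in m; the calibration is good to about 2 mm. A picture is of the moment at which its call begins. There is no depth.
- bot.close_job(): hands the job in, once; it reports no verdict.
The state is a dict: "clock": time; "qpos": joint angles; "qvel": joint speeds; "joint_torque": joint torques, N m; "tcp_pos": TCP position; "eef_rot": TCP orientation; "force": force on the tool from outside, world axes, zero at the start; "wrist_torque": the same for the moment, N m; "opening": finger opening in m.
Only numpy, scipy, OpenCV 4.12 (cv2) and the standard library are available. Lean on these libraries where they do the work, as an engineer would, in place of code of your own. Each camera call takes 0.05 s, during which the arm holds its last target. There are 200 camera calls.

### The job

The blue tube rack is boxed in behind two bottles on the grey storage board. First move both bottles out of the way, the red-capped one onto the middle of the red coaster and the white one onto the middle of the blue coaster, and only then set the tube rack on the middle of the dark metal cold block, lined up lengthwise with it. Then put each bottle back on the very spot of the board where it stood at the start; keep everything upright and leave the dropper bottle and the yellow tape alone.

Things in the scene. Friction and masses are not known exactly. Their poses are not given: they have to be found in the camera images.
- red_bottle_mid (a point): Centre of the red-capped clear glass bottle (half-way up its height; loose): 107 mm tall, straight round body 53 mm in diameter up to 62 mm above its foot (to be gripped round the body, best with the middle of the finger pads 50 to 60 mm above the foot, so that the fingertips pass over the tube rack), above that a shoulder and neck/cap 37 mm in diameter. 0.17 kg. z of its frame is up. It stands on one of the two ringed spots of the storage board (which one varies).
- white_bottle_mid (a point): Centre of the plain white plastic bottle with white cap (half-way up its height; loose): 105 mm tall, straight round body 47 mm in diameter up to 75 mm above its foot (to be gripped round the body, best with the middle of the finger pads 50 to 65 mm above the foot), above that a narrower neck and cap. 0.14 kg. z of its frame is up. It stands on the other ringed spot.
- tube_rack_mid (a point): Centre (half-way up) of the blue microtube rack with coloured tube caps (loose): 60 mm along its x, 100 mm along its y, solid 30 mm high block, 35 mm with the caps. 0.09 kg. It can be gripped across its 60 mm width (along its x). It stands on the storage board behind the bottles, 10 to 15 mm from them, so that fingers do not fit between.
- store_board: Grey storage board, fixed, 180 mm (x) by 200 mm (y), 10 mm thick, with 18 mm high dark rails at y = -97 and +97 mm. Origin at the centre of its underside, x points away from the robot at yaw 0. Two printed white rings (59 mm) at x = -20, y = -30 and +30 mm are the bottles' spots (each stands within 2 mm of a ring's centre, foot 10 mm above the origin); a white rectangle at x = 46, y = 0 marks the rack.
- red_coaster: Red round coaster, fixed flat-topped disc, 84 mm in diameter, 12 mm thick; origin at the centre of its underside. Parking place of the red-capped bottle.
- blue_coaster: Blue round coaster, fixed flat-topped disc, 84 mm in diameter, 12 mm thick; origin at the centre of its underside. Parking place of the white bottle.
- cold_block: Flat dark grey steel cold block on rubber feet, fixed, 100 mm (x) by 140 mm (y), its plain top 14 mm above its origin, which lies at the centre under it. The rack goes on its middle, the rack's 100 mm length along the block's 140 mm length, either way round.
- dropper: Small amber dropper bottle (loose bystander), 27 mm in diameter, 78 mm tall; origin at the centre of its underside. To be left alone.
- yellow_tape: Roll of yellow tape lying flat (loose bystander), 67 mm in diameter, 23 mm high; origin at the centre of its underside. To be left alone.
Mind the look-alikes: they are no part of the job. What is shaped like the part that bears white_bottle_mid but orange is not meant. What is shaped like the part that bears red_bottle_mid but brown is not meant.

How it is judged:
On the way, in this order (a step that is already met when the one before it is completed fails the run):
1. both bottles stand released on their coasters, the rack still in its place on the board (horizontal distance between red_bottle_mid and red_coaster below 0.015 m and z of red_bottle_mid in the frame of red_coaster between 0.0595 and 0.0715 m and angle between each of red_bottle_mid, white_bottle_mid's own z axis and vertical below 0.1 rad and horizontal distance between white_bottle_mid and blue_coaster below 0.015 m and z of white_bottle_mid in the frame of blue_coaster between 0.0585 and 0.0705 m and distance of tube_rack_mid from where it was at the start of the episode below 0.02 m and contact force between the fingers and anything else below 0.5 N), for 0.2 s.
2. the rack stands released on the cold block while both bottles are still on their coasters (horizontal distance between red_bottle_mid and red_coaster below 0.015 m and z of red_bottle_mid in the frame of red_coaster between 0.0595 and 0.0715 m and angle between each of red_bottle_mid, white_bottle_mid, tube_rack_mid's own z axis and vertical below 0.1 rad and horizontal distance between white_bottle_mid and blue_coaster below 0.015 m and z of white_bottle_mid in the frame of blue_coaster between 0.0585 and 0.0705 m and horizontal distance between tube_rack_mid and cold_block below 0.015 m and z of tube_rack_mid in the frame of cold_block between 0.0255 and 0.0375 m and angle between the y axis of tube_rack_mid and the y axis of cold_block, either way round below 0.2 rad and contact force between the fingers and anything else below 0.5 N), for 0.2 s.
At the end, for the whole second after the job is handed in: The rack stands on the cold block, centre within 15 mm of the block's centre, lengthwise within 0.2 rad; each bottle stands upright within 15 mm of where it stood at the start; all released (distance of each of red_bottle_mid, white_bottle_mid from where it was at the start of the episode below 0.015 m and angle between each of red_bottle_mid, white_bottle_mid, tube_rack_mid's own z axis and vertical below 0.1 rad and horizontal distance between tube_rack_mid and cold_block below 0.015 m and z of tube_rack_mid in the frame of cold_block between 0.0255 and 0.0375 m and angle between the y axis of tube_rack_mid and the y axis of cold_block, either way round below 0.2 rad); the robot touches nothing.
It fails at once if a bottle or the rack is tipped more than 0.5 rad (angle between any of red_bottle_mid, white_bottle_mid, tube_rack_mid's own z axis and vertical above 0.5 rad).
It fails at once if the dropper bottle or the yellow tape is displaced by more than 30 mm (distance of any of dropper, yellow_tape from where it was at the start of the episode above 0.03 m).
It also fails if it takes over 115 s, if anything falls off the work surface, if the arm or the gripper's body presses on something with over 40 N, if the wrist force passes 120 N, or if a joint passes its speed limit or range.

## Working session

There is one attempt and no reset: what is moved stays moved. The work goes in short steps, Python scripts to look and compute and a tool call to move; the robot and the scene stay as the last step left them, time stands still between calls to the robot, and variables do not carry over. Pictures are saved under pics/ and viewed, about 12 in all and at most 16, crops included, and the job is handed in when it is done.

Besides the shell and the picture viewer there is one more tool, called in YAML: its name, and indented under it one key for each argument. carry_out: Moves the arm, as the interface text tells. Its arguments: {"type":"object","properties":{"motion":{"type":"array"},"newtons":{"type":"number"}},"required":["motion"]}

```bash
mkdir -p pics; ls
python3 - <<'E'
from station import bot
import cv2
o=bot.get_obs(); print(o)
for n in ("top","scene"):
    c=bot.read_camera(n); cv2.imwrite(f"pics/{n}0.png",c["color"][:,:,::-1])
    print(n,{k:v for k,v in c.items() if k!="color"})
E
```

```text
pics
{'clock': 0.0, 'qpos': array([-1.41249696,  0.42668139,  0.07386504,  1.60658094, -0.03407091,
        1.11078423, -0.0670694 ]), 'qvel': array([-0.0014003 , -0.00025422, -0.00144781,  0.00209839,  0.00034096,
       -0.00050058,  0.00072212]), 'joint_torque': array([ 9.81715020e-04, -9.35789537e+01,  3.66814882e+00, -4.54200447e+01,
       -4.86502144e-02,  2.01509072e-02,  1.12560999e-04]), 'tcp_pos': array([0.20444326, 0.64298029, 0.30202124]), 'eef_rot': array([ 1.53292959e-01,  9.88180607e-01, -5.96406625e-04, -3.37121700e-05]), 'force': array([ 0.74158138, -0.18128673, -0.10644322]), 'wrist_torque': array([0.07219906, 0.00233655, 0.01246002]), 'opening': 0.09389046408311809}
top {'camera_matrix': array([[495.90814711,   0.        , 311.8513231 ],
       [  0.        , 495.90814711, 245.89409849],
       [  0.        ,   0.        ,   1.        ]]), 'dist_coeffs': array([-0.11064367,  0.        ,  0.        ,  0.        ,  0.        ]), 'origin': array([ 0.27731525, -0.04364435,  1.12076093]), 'attitude': array([ 0.70650123, -0.70106363,  0.06929426, -0.06755815])}
scene {'camera_matrix': array([[516.09321151,   0.        , 323.14018113],
       [  0.        , 516.09321151, 232.64113738],
       [  0.        ,   0.        ,   1.        ]]), 'dist_coeffs': array([-0.07698079,  0.        ,  0.        ,  0.        ,  0.        ]), 'origin': array([-0.13776575, -0.83555204,  0.75510644]), 'attitude': array([ 0.83648132, -0.29846096,  0.14432057, -0.43633889])}
```

View pics/top0.png

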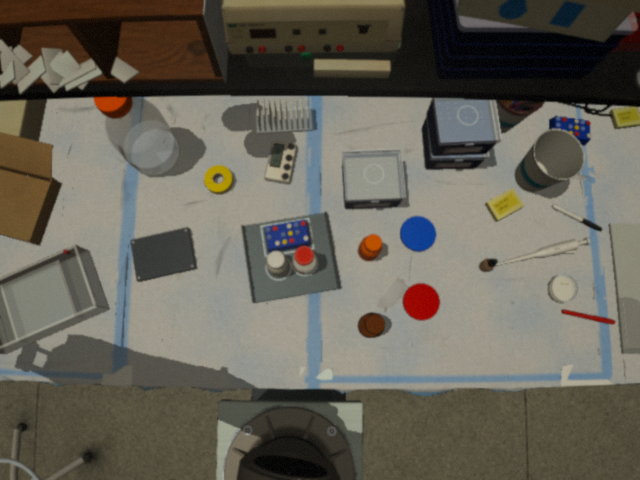

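View pics/scene0.png

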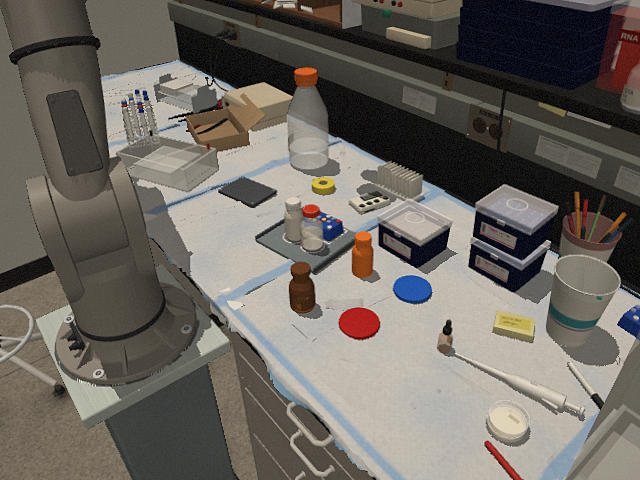

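The top view shows:
- the board at about (292,256), with the rack at (287,235), the white bottle at (277,263) and the red-capped bottle at (305,260)
- the cold block at (163,254), the blue coaster at (418,233) and the red coaster at (421,301)
- the tape at (219,179) and the dropper at (488,265)

The look-alikes are the orange bottle at (371,246) and the brown bottle at (371,324). Neither is meant, because the ones I want stand on the board and are white and red-capped clear glass. An enlarged crop should confirm this.

```bash
cat > h.py <<'E'
import numpy as np, cv2
from scipy.spatial.transform import Rotation as R
def world(c,px,z):
    "pixels (N,2) -> world points on plane z"
    n=cv2.undistortPoints(np.float64(px).reshape(-1,1,2),c["camera_matrix"],c["dist_coeffs"])[:,0]
    d=np.c_[n,np.ones(len(n))]@R.from_quat(c["attitude"]).as_matrix().T
    o=c["origin"]; return o+d*((z-o[2])/d[:,2])[:,None]
def pix(c,P):
    M=R.from_quat(c["attitude"]).as_matrix().T
    P=(np.float64(P).reshape(-1,3)-c["origin"])@M.T
    return cv2.projectPoints(P,np.zeros(3),np.zeros(3),c["camera_matrix"],c["dist_coeffs"])[0][:,0]
def crop(img,x0,y0,x1,y1,s,name):
    cv2.imwrite(name,cv2.resize(img[y0:y1,x0:x1,::-1],None,fx=s,fy=s,interpolation=cv2.INTER_CUBIC))
E
python3 - <<'E'
from station import bot
from h import *
import pickle
c=bot.read_camera("top"); s=bot.read_camera("scene"); pickle.dump((c,s),open("c0.pkl","wb"))
print(pix(c,[[0,0,0],[.205,.643,.3]]))
hsv=cv2.cvtColor(c["color"],cv2.COLOR_RGB2HSV)
for nm,lo,hi,box in (("blue",(100,150,80),(125,255,255),(395,210,445,260)),("red",(0,180,80),(8,255,255),(395,275,450,330)),("redcap",(0,150,80),(8,255,255),(290,240,325,275))):
    x0,y0,x1,y1=box
    m=cv2.inRange(hsv[y0:y1,x0:x1],lo,hi)
    if nm=="red": m|=cv2.inRange(hsv[y0:y1,x0:x1],(172,180,80),(180,255,255))
    if nm=="redcap": m|=cv2.inRange(hsv[y0:y1,x0:x1],(172,150,80),(180,255,255))
    k=max(cv2.findContours(m,0,1)[0],key=cv2.contourArea)
    e=cv2.fitEllipse(cv2.convexHull(k)); p=np.add(e[0],(x0,y0)); print(nm,p,e[1],world(c,[p],.107+.01 if nm=="redcap" else .012))
crop(c["color"],230,200,350,310,5,"pics/board.png")
crop(c["color"],120,215,210,290,7,"pics/cold.png")
E
```

```text
[[289.06444017 471.4161204 ]
 [-80.66582973 373.15358553]]
blue [417.56371498 233.3571701 ] (33.29350662231445, 34.76747512817383) [[ 0.52636801 -0.2888368   0.012     ]]
red [420.85755539 301.3582859 ] (34.853633880615234, 35.653839111328125) [[ 0.36999814 -0.29134021  0.012     ]]
redcap [303.81824303 254.85451794] (18.258689880371094, 19.016212463378906) [[ 0.45546742 -0.02901082  0.117     ]]
```

View pics/board.png

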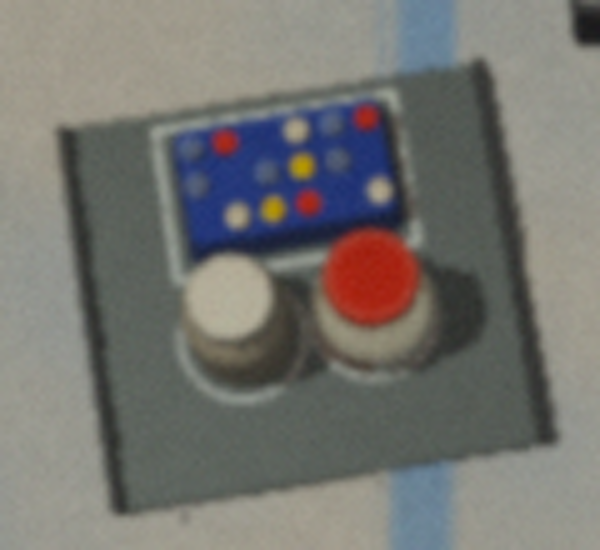

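View pics/cold.png

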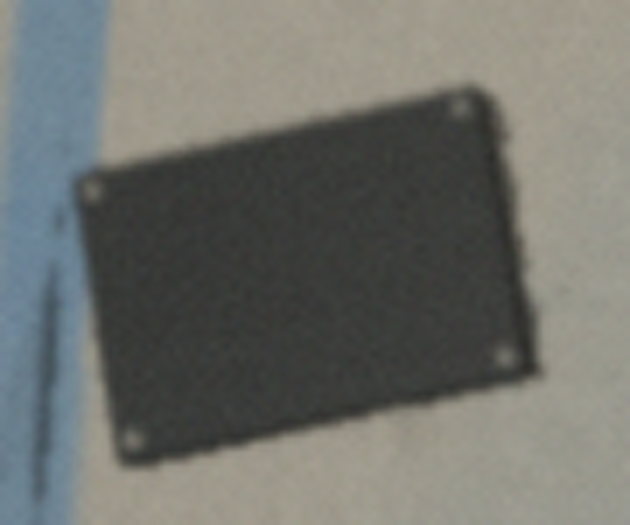

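The crops confirm the white-capped white bottle (left spot) and the red-capped clear bottle (right spot). The rack sits behind them on the white rectangle. The cold block is seen cleanly, with its corner screws.

Run:
```python
from h import *
import pickle
c,s=pickle.load(open("c0.pkl","rb"))
f=lambda p,o,k: np.array(o)+(np.array(p)+.5)/k-.5
def yaw(v): return np.arctan2(v[1],v[0])
B=world(c,f([(78,130),(475,68),(540,443),(122,510)],(230,200),5),.010)  # far-left, far-right, near-right, near-left
print("board",B.mean(0), "yaws(x axis)",yaw(B[0]-B[3]),yaw(B[1]-B[2]),"yaxis-90",yaw(B[0]-B[1])-np.pi/2,yaw(B[3]-B[2])-np.pi/2,[np.linalg.norm(B[i]-B[i-1]) for i in range(4)])
bc=B.mean(0); t=np.mean([yaw(B[0]-B[3]),yaw(B[1]-B[2]),yaw(B[0]-B[1])-np.pi/2,yaw(B[3]-B[2])-np.pi/2])
M=np.array([[np.cos(t),-np.sin(t)],[np.sin(t),np.cos(t)]])
for n,p in (("left",(-.02,.03)),("right",(-.02,-.03)),("rack",(.046,0))): print(n,bc[:2]+M@p)
print("caps white,red",world(c,f([(230,297)],(230,200),5),.115),world(c,f([(370,278)],(230,200),5),.117))
K=world(c,f([(178,136),(388,97),(402,217),(195,253)],(230,200),5),.042)
Km=world(c,f([(152,128),(399,90),(422,246),(176,284)],(230,200),5),.010)
print("rack mark",Km.mean(0),yaw(Km[0]-Km[1])-np.pi/2)
C=world(c,f([(91,190),(460,107),(505,356),(133,440)],(120,215),7),.014)
print("cold",C.mean(0),yaw(C[0]-C[3]),yaw(C[1]-C[2]),yaw(C[0]-C[1])-np.pi/2,yaw(C[3]-C[2])-np.pi/2,[np.linalg.norm(C[i]-C[i-1]) for i in range(4)])
# scene check of coasters and caps
print(pix(s,[[.5264,-.2888,.012],[.370,-.2913,.012],[*(bc[:2]+M@(-.02,-.03)),.117],[*(bc[:2]+M@(-.02,.03)),.115],[*C.mean(0)[:2],.014]]))
crop(s["color"],250,170,450,345,4,"pics/sc.png")
print(world(c,[[219,179]],.023),world(c,[[488,265]],.07),world(c,[[371,246]],.1),world(c,[[371,322]],.1))
```

```text
board [0.47017182 0.00319361 0.01      ] yaws(x axis) 0.1445575509327126 0.16909154152660597 yaxis-90 0.16732866518326883 0.1677505361079572 [np.float64(0.17641720415430884), np.float64(0.1855117623332414), np.float64(0.1762916540855518), np.float64(0.18983942860241798)]
left [0.44559011 0.02957049]
right [ 0.45527844 -0.02964215]
rack [0.51556818 0.01062133]
caps white,red [[0.44668864 0.02897876 0.115     ]] [[ 0.45474277 -0.02856985  0.117     ]]
rack mark [0.51593381 0.01140061 0.01      ] 0.1648787110414931
cold [0.47411845 0.2975283  0.014     ] 0.24080831343090958 0.23148059019327252 0.23133397755867469 0.23384297174662794 [np.float64(0.08528445588180344), np.float64(0.12562581940073406), np.float64(0.08496743003543324), np.float64(0.12483066811555232)]
[[411.05113746 286.8072261 ]
 [357.96524017 320.63764136]
 [310.47722571 208.21414868]
 [291.99888033 200.0865056 ]
 [246.85049074 189.26459993]]
[[0.64992076 0.17197643 0.023     ]] [[ 0.44429318 -0.42924745  0.07      ]] [[ 0.47847923 -0.16972364  0.1       ]] [[ 0.32004164 -0.16757149  0.1       ]]
```

View pics/sc.png

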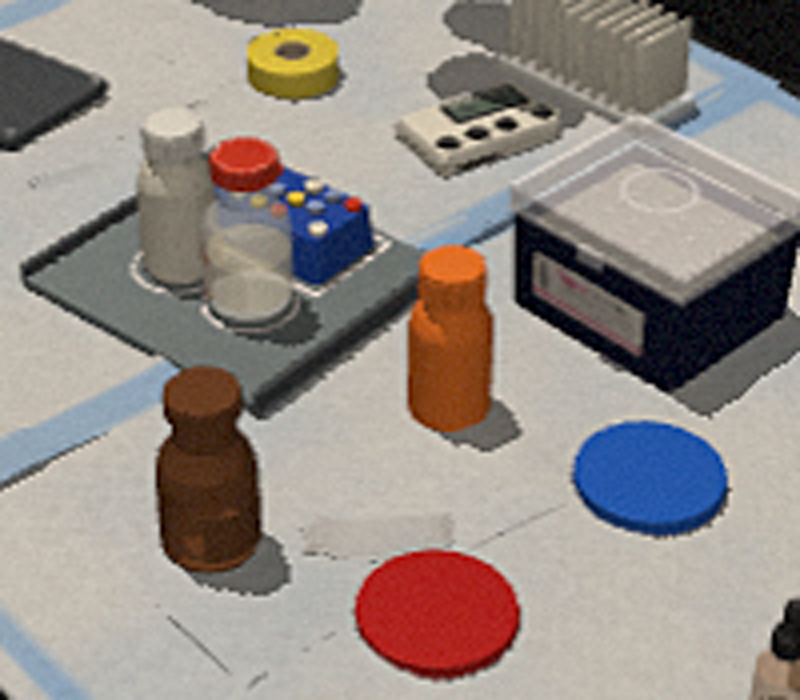

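```bash
cat > plan.py <<'E'
import sys; from station import bot
from h import *
def plan(*way):
    """way: (grasp x,y,z [m], angle of tool y [rad], rows); prints rows in tool axes from the measured pose"""
    o=bot.get_obs(); r=R.from_quat(o["eef_rot"]); p=o["tcp_pos"]; y=r.as_matrix()[:,1]
    print("t %.2f grasp"%o["clock"],(p+.078*r.as_matrix()[:,2]).round(4),"yaw %.3f"%np.arctan2(y[1],y[0]),"tilt",r.as_matrix()[:2,2].round(4),"F",o["force"].round(2),"open %.4f"%o["opening"])
    for x,yy,z,a,n in way:
        g=R.from_matrix(np.array([[np.sin(a),np.cos(a),0],[-np.cos(a),np.sin(a),0],[0,0,-1]]).round(9))
        t=np.array([x,yy,z+.078]); w=(r.inv()*g).as_rotvec()/n; d=(t-p)/n
        print("--",n,"rows, total mm",np.linalg.norm(t-p)*1e3//1)
        for i in range(n):
            print((r.inv().apply(d)*1e3).round(1),w.round(3)); r=r*R.from_rotvec(w)
        p,r=t,g
if __name__=="__main__": plan(*eval(sys.argv[1]))
E
python3 plan.py "[(.5,.22,.224,.8,10),(.4550,-.0290,.224,.166,7),(.4550,-.0290,.069,.166,5)]"
```

```text
t 0.20 grasp [0.2044 0.6431 0.2243] yaw 1.263 tilt [-0.0002 -0.0007] F [-0.63 -0.29  0.39] open 0.0939Traceback (most recent call last):
  File "plan.py", line 14, in <module>
    if __name__=="__main__": plan(*eval(sys.argv[1]))
                             ~~~~^^^^^^^^^^^^^^^^^^^^
  File "plan.py", line 8, in plan
    g=R.from_matrix(np.array([[np.sin(a),np.cos(a),0],[-np.cos(a),np.sin(a),0],[0,0,-1]]).round(9))
  File "scipy/spatial/transform/_rotation.pyx", line 1143, in scipy.spatial.transform._rotation.Rotation.from_matrix
ValueError: Non-positive determinant (left-handed or null coordinate frame) in rotation matrix 0: [[ 0.71735609  0.69670671  0.        ]
 [-0.69670671  0.71735609  0.        ]
 [ 0.          0.         -1.        ]].
```

```bash
sed -i 's/\[np.sin(a),np.cos(a),0\],\[-np.cos(a),np.sin(a),0\]/[-np.sin(a),np.cos(a),0],[np.cos(a),np.sin(a),0]/' plan.py
python3 plan.py "[(.5,.22,.224,.8,12),(.4550,-.0290,.224,.166,8),(.4550,-.0290,.069,.166,5)]"
```

```text
t 0.20 grasp [0.2044 0.6431 0.2243] yaw 1.263 tilt [-0.0002 -0.0007] F [-0.63 -0.29  0.39] open 0.0939
-- 12 rows, total mm 516.0
[-34.2 -26.1   0. ] [-0.     0.     0.039]
[-35.1 -24.8   0. ] [-0.     0.     0.039]
[-36.1 -23.4   0. ] [-0.     0.     0.039]
[-36.9 -22.    0. ] [-0.     0.     0.039]
[-37.8 -20.6   0. ] [-0.     0.     0.039]
[-38.5 -19.1   0. ] [-0.     0.     0.039]
[-39.2 -17.6   0. ] [-0.     0.     0.039]
[-39.9 -16.1   0. ] [-0.     0.     0.039]
[-40.5 -14.5   0. ] [-0.     0.     0.039]
[-41. -13.   0.] [-0.     0.     0.039]
[-41.5 -11.4   0. ] [-0.     0.     0.039]
[-41.9  -9.8   0. ] [-0.     0.     0.039]
-- 8 rows, total mm 253.0
[-17.6 -26.2   0. ] [0.    0.    0.079]
[-19.7 -24.8   0. ] [0.    0.    0.079]
[-21.6 -23.1   0. ] [0.    0.    0.079]
[-23.3 -21.4   0. ] [0.    0.    0.079]
[-25.  -19.4   0. ] [0.    0.    0.079]
[-26.4 -17.4   0. ] [0.    0.    0.079]
[-27.7 -15.3   0. ] [0.    0.    0.079]
[-28.8 -13.    0. ] [0.    0.    0.079]
-- 5 rows, total mm 154.0
[ 0.  0. 31.] [0. 0. 0.]
[ 0.  0. 31.] [0. 0. 0.]
[ 0.  0. 31.] [0. 0. 0.]
[ 0.  0. 31.] [0. 0. 0.]
[ 0.  0. 31.] [0. 0. 0.]
```

carry_out:
  motion:
    - [[94,-34,-26,0,0,0,0.04],[94,-35,-25,0,0,0,0.04],[94,-36,-23,0,0,0,0.04],[94,-37,-22,0,0,0,0.04],[94,-38,-21,0,0,0,0.04],[94,-38,-19,0,0,0,0.04],[94,-39,-18,0,0,0,0.04],[94,-40,-16,0,0,0,0.04]]
  newtons: 15

```text
clock: 1.0
tcp_pos: [0.4, 0.3587, 0.3027]
eef_rot: [0.31, 0.951, 0.0, -0.0]
force: [0.4, 0.2, 0.4]
opening: 0.094
```

carry_out:
  motion:
    - [[94,-40,-14,0,0,0,0.04],[94,-41,-13,0,0,0,0.04],[94,-41,-11,0,0,0,0.04],[94,-42,-10,0,0,0,0.04],[94,-18,-26,0,0,0,0.08],[94,-20,-25,0,0,0,0.08],[94,-22,-23,0,0,0,0.08],[94,-23,-21,0,0,0,0.08]]

```text
clock: 1.8
tcp_pos: [0.4714, 0.0933, 0.3026]
eef_rot: [0.528, 0.85, 0.0, -0.0]
force: [0.5, 0.1, 0.2]
opening: 0.0939
```

```bash
python3 plan.py "[(.4550,-.0290,.224,.166,4),(.4550,-.0290,.069,.166,5)]"
```

```text
t 1.80 grasp [0.4714 0.0933 0.2246] yaw 0.459 tilt [-0.0001  0.0001] F [0.52 0.14 0.21] open 0.0939
-- 4 rows, total mm 123.0
[-25.6 -17.2   0.2] [-0.    -0.     0.073]
[-26.8 -15.3   0.2] [-0.    -0.     0.073]
[-27.8 -13.3   0.2] [-0.    -0.     0.073]
[-28.7 -11.2   0.2] [-0.    -0.     0.073]
-- 5 rows, total mm 154.0
[ 0.  0. 31.] [0. 0. 0.]
[ 0.  0. 31.] [0. 0. 0.]
[ 0.  0. 31.] [0. 0. 0.]
[ 0.  0. 31.] [0. 0. 0.]
[ 0.  0. 31.] [0. 0. 0.]
```

carry_out:
  motion:
    - [[94,-26,-17,0,0,0,0.07],[94,-27,-15,0,0,0,0.07],[94,-28,-13,0,0,0,0.07],[94,-29,-11,0,0,0,0.07],[94,0,0,0,0,0,0],[94,0,0,0,0,0,0]]

```text
clock: 2.4
tcp_pos: [0.4578, -0.029, 0.3028]
eef_rot: [0.64, 0.768, 0.0, 0.0]
force: [0.7, 0.6, -0.4]
opening: 0.0941
```

```bash
python3 plan.py "[(.4550,-.0290,.224,.166,1),(.4550,-.0290,.069,.166,4)]"; python3 -c "
from station import bot
from h import *
c=bot.read_camera('wrist');cv2.imwrite('pics/w1.png',c['color'][:,:,::-1])
print(pix(c,[[.455,-.029,.117],[.446,.029,.115]]),c['origin'])"
```

```text
t 2.40 grasp [ 0.4578 -0.029   0.2248] yaw 0.182 tilt [0.0002 0.0002] F [ 0.7   0.59 -0.37] open 0.0941
-- 1 rows, total mm 2.0
[ 0.5 -2.8  0.8] [ 0.    -0.     0.016]
-- 4 rows, total mm 154.0
[ 0.   0.  38.7] [0. 0. 0.]
[ 0.   0.  38.7] [0. 0. 0.]
[ 0.   0.  38.7] [0. 0. 0.]
[ 0.   0.  38.7] [0. 0. 0.]
[[323.435496   241.59405188]
 [325.6184496  163.38420058]] [0.44323073 0.0447108  0.38554353]
```

View pics/w1.png

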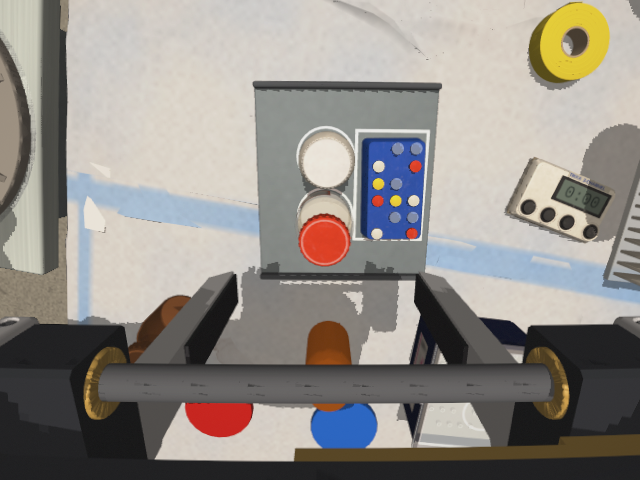

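Wrist view: red cap at (324,240) and white cap at (326,159). Both are within about 3 mm of my predictions, and the fingers straddle the red bottle along board x.

carry_out:
  motion:
    - [[94,0.5,-3,0,0,0,0.016],[94,0,0,39,0,0,0],[94,0,0,39,0,0,0],[94,0,0,39,0,0,0],[94,0,0,30,0,0,0],[94,0,0,8,0,0,0],[94,0,0,0,0,0,0]]

```text
clock: 3.15
tcp_pos: [0.4544, -0.0282, 0.1472]
eef_rot: [0.646, 0.764, -0.001, -0.001]
force: [0.2, 0.0, 1.0]
opening: 0.094
```

```bash
python3 plan.py "[(.4550,-.0290,.069,.166,1)]"
```

```text
t 3.15 grasp [ 0.4542 -0.0283  0.0692] yaw 0.167 tilt [-0.0022 -0.0007] F [0.23 0.04 1.  ] open 0.0940
-- 1 rows, total mm 1.0
[-0.9  0.4  0.2] [-0.002  0.     0.001]
```

carry_out:
  motion:
    - [[45,-1,0,0,0,0,0],[45,0,0,0,0,0,0],[45,0,0,0,0,0,0],[45,0,0,0,0,0,0],[45,0,0,0,0,0,0],[45,0,0,0,0,0,0],[45,0,0,0,0,0,0],[45,0,0,0,0,0,0]]

```text
clock: 3.95
tcp_pos: [0.4553, -0.0294, 0.1479]
eef_rot: [0.646, 0.764, 0.0, 0.0]
force: [-0.6, 1.4, 7.4]
opening: 0.0525
```

```bash
python3 plan.py "[(.4550,-.0290,.219,.166,5),(.37,-.2913,.219,-.4,8),(.37,-.2913,.071,-.4,4)]"
```

```text
t 3.95 grasp [ 0.4553 -0.0294  0.0699] yaw 0.167 tilt [0.0005 0.0002] F [-0.57  1.35  7.42] open 0.0525
-- 5 rows, total mm 149.0
[  0.1  -0.  -29.8] [ 0. -0.  0.]
[  0.1  -0.  -29.8] [ 0. -0.  0.]
[  0.1  -0.  -29.8] [ 0. -0.  0.]
[  0.1  -0.  -29.8] [ 0. -0.  0.]
[  0.1  -0.  -29.8] [ 0. -0.  0.]
-- 8 rows, total mm 275.0
[-30.6 -15.9   0. ] [0.    0.    0.071]
[-31.6 -13.7   0. ] [0.    0.    0.071]
[-32.5 -11.4   0. ] [0.    0.    0.071]
[-33.2  -9.1   0. ] [0.    0.    0.071]
[-33.8  -6.7   0. ] [0.    0.    0.071]
[-34.2  -4.3   0. ] [0.    0.    0.071]
[-34.4  -1.9   0. ] [0.    0.    0.071]
[-34.5   0.5   0. ] [0.    0.    0.071]
-- 4 rows, total mm 148.0
[ 0.  0. 37.] [0. 0. 0.]
[ 0.  0. 37.] [0. 0. 0.]
[ 0.  0. 37.] [0. 0. 0.]
[ 0.  0. 37.] [0. 0. 0.]
```

carry_out:
  motion:
    - [[45,0,0,-10,0,0,0],[45,0,0,-20,0,0,0],[45,0,0,-30,0,0,0],[45,0,0,-30,0,0,0],[45,0,0,-30,0,0,0],[45,0,0,-30,0,0,0],[45,0,0,0,0,0,0]]

```text
clock: 4.65
tcp_pos: [0.456, -0.0298, 0.3012]
eef_rot: [0.646, 0.763, 0.002, 0.001]
force: [0.3, 0.8, -2.0]
opening: 0.0518
```

```bash
python3 plan.py "[(.37,-.2913,.219,-.4,8),(.37,-.2913,.071,-.4,4)]"; python3 -c "
from station import bot
from h import *
c=bot.read_camera('wrist');cv2.imwrite('pics/w2.png',c['color'][:,:,::-1])"
```

```text
t 4.65 grasp [ 0.4564 -0.0297  0.2232] yaw 0.166 tilt [0.0048 0.0017] F [ 0.27  0.76 -2.01] open 0.0518
-- 8 rows, total mm 275.0
[-30.5 -16.    0.4] [ 0.001 -0.     0.071]
[-31.5 -13.8   0.4] [ 0.001 -0.     0.071]
[-32.4 -11.6   0.5] [ 0.001 -0.     0.071]
[-33.1  -9.2   0.5] [ 0.001 -0.     0.071]
[-33.7  -6.9   0.5] [ 0.001 -0.     0.071]
[-34.1  -4.5   0.5] [ 0.001 -0.     0.071]
[-34.3  -2.    0.5] [ 0.001 -0.     0.071]
[-34.4   0.4   0.5] [ 0.001 -0.     0.071]
-- 4 rows, total mm 148.0
[ 0.  0. 37.] [0. 0. 0.]
[ 0.  0. 37.] [0. 0. 0.]
[ 0.  0. 37.] [0. 0. 0.]
[ 0.  0. 37.] [0. 0. 0.]
```

View pics/w2.png

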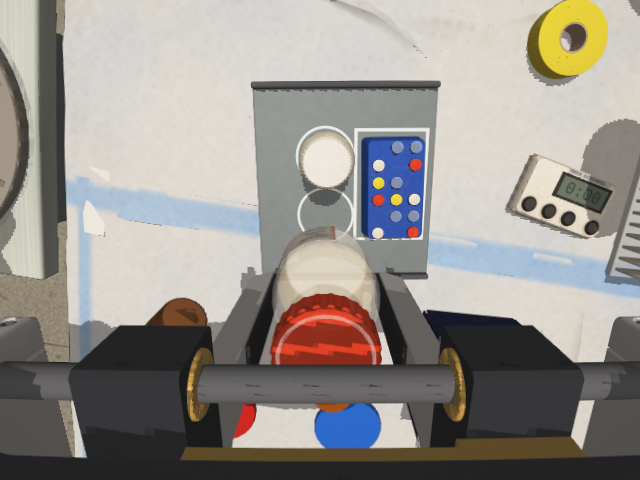

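The bottle is held upright, and the rack and white bottle haven't moved.

carry_out:
  motion:
    - [[45,-30,-16,0,0,0,0.07],[45,-31,-14,0,0,0,0.07],[45,-32,-12,0,0,0,0.07],[45,-33,-9,0,0,0,0.07],[45,-34,-7,0,0,0,0.07],[45,-34,-4,0,0,0,0.07],[45,-34,-2,0,0,0,0.07],[45,-34,0,0,0,0,0.07]]

```text
clock: 5.5
tcp_pos: [0.3683, -0.2901, 0.297]
eef_rot: [0.832, 0.554, -0.0, -0.0]
force: [0.5, 1.1, -1.5]
opening: 0.0521
```

carry_out:
  motion:
    - [[45,0,0,0,0,0,0],[45,0,0,0,0,0,0],[45,0,0,40,0,0,0],[45,0,0,40,0,0,0],[45,0,0,35,0,0,0],[45,0,0,15,0,0,0],[45,0,0,0,0,0,0]]

```text
clock: 6.2
tcp_pos: [0.3686, -0.2877, 0.1656]
eef_rot: [0.831, 0.556, -0.002, -0.002]
force: [-1.0, -0.2, -1.1]
opening: 0.0521
```

```bash
python3 plan.py "[(.37,-.2913,.071,-.4,4)]"
```

```text
t 6.20 grasp [ 0.3682 -0.2876  0.0876] yaw -0.392 tilt [-0.0046  0.0014] F [-0.97 -0.2  -1.1 ] open 0.0521
-- 4 rows, total mm 17.0
[-0.7  0.7  4.1] [-0.001  0.     0.002]
[-0.7  0.7  4.1] [-0.001  0.     0.002]
[-0.7  0.7  4.1] [-0.001  0.     0.002]
[-0.7  0.7  4.1] [-0.001  0.     0.002]
```

carry_out:
  motion:
    - [[45,-1.5,1.5,5,0,0,0],[45,-1,1,5,0,0,0],[45,0,0,3,0,0,0],[45,0,0,1.5,0,0,0],[45,0,0,1,0,0,0],[45,0,0,0,0,0,0]]

```text
clock: 6.8
tcp_pos: [0.3709, -0.2924, 0.1523]
eef_rot: [0.832, 0.555, 0.0, 0.0]
force: [0.1, 0.2, -0.8]
opening: 0.052
```

```bash
python3 plan.py "[(.37,-.2913,.071,-.4,1)]"
```

```text
t 6.80 grasp [ 0.3709 -0.2924  0.0743] yaw -0.393 tilt [0.0002 0.    ] F [ 0.13  0.21 -0.82] open 0.0520
-- 1 rows, total mm 3.0
[ 0.7 -1.3  3.3] [ 0.    -0.     0.007]
```

carry_out:
  motion:
    - [[45,0.5,-1,1.5,0,0,0],[45,0,0,0.5,0,0,0],[45,0,0,0.5,0,0,0],[45,0,0,0,0,0,0]]

```text
clock: 7.2
tcp_pos: [0.3701, -0.2916, 0.1499]
eef_rot: [0.832, 0.555, 0.0, -0.0]
force: [-2.5, 2.0, 10.4]
opening: 0.0519
```

Contact at the expected height, so I release and rise.

carry_out:
  motion:
    - [[45,0,0,-0.5,0,0,0],[94,0,0,0,0,0,0],[94,0,0,0,0,0,0],[94,0,0,0,0,0,0],[94,0,0,0,0,0,0],[94,0,0,-30,0,0,0],[94,0,0,-40,0,0,0],[94,0,0,-40,0,0,0]]

```text
clock: 8.0
tcp_pos: [0.3695, -0.2918, 0.2611]
eef_rot: [0.832, 0.555, -0.001, -0.0]
force: [0.9, 0.7, 0.3]
opening: 0.0939
```

```bash
python3 plan.py "[(.37,-.2913,.224,-.4,1),(.446,.030,.224,.166,8),(.446,.030,.069,.166,4)]"; python3 -c "
from station import bot
from h import *
c=bot.read_camera('top');w=bot.read_camera('wrist')
cv2.imwrite('pics/a1.png',np.hstack([cv2.resize(c['color'][220:340,240:460,::-1],(660,360)),np.zeros((360,20,3),np.uint8)]))
print(pix(c,[[.37,-.2913,.119]]),pix(w,[[.37,-.2913,.119]]))
cv2.imwrite('pics/a1.png',np.vstack([cv2.resize(c['color'][220:340,240:460,::-1],(528,288)),cv2.resize(w['color'][...,::-1],(528,396))])[:600])"
```

```text
t 8.00 grasp [ 0.3693 -0.2918  0.1831] yaw -0.394 tilt [-0.002  -0.0003] F [0.94 0.71 0.31] open 0.0939
-- 1 rows, total mm 40.0
[  0.6   0.2 -40.9] [-0.002  0.001  0.006]
-- 8 rows, total mm 330.0
[40.7 -6.9  0. ] [ 0.     0.    -0.071]
[41.1 -4.   0. ] [ 0.     0.    -0.071]
[41.3 -1.1  0. ] [ 0.     0.    -0.071]
[41.2  1.8  0. ] [ 0.     0.    -0.071]
[41.   4.7  0. ] [ 0.     0.    -0.071]
[40.6  7.6  0. ] [ 0.     0.    -0.071]
[39.9 10.5  0. ] [ 0.     0.    -0.071]
[39.1 13.3  0. ] [ 0.     0.    -0.071]
-- 4 rows, total mm 154.0
[ 0.   0.  38.7] [0. 0. 0.]
[ 0.   0.  38.7] [0. 0. 0.]
[ 0.   0.  38.7] [0. 0. 0.]
[ 0.   0.  38.7] [0. 0. 0.]
[[432.31449748 296.98354588]] [[323.48577076 254.25212093]]
```

View pics/a1.png

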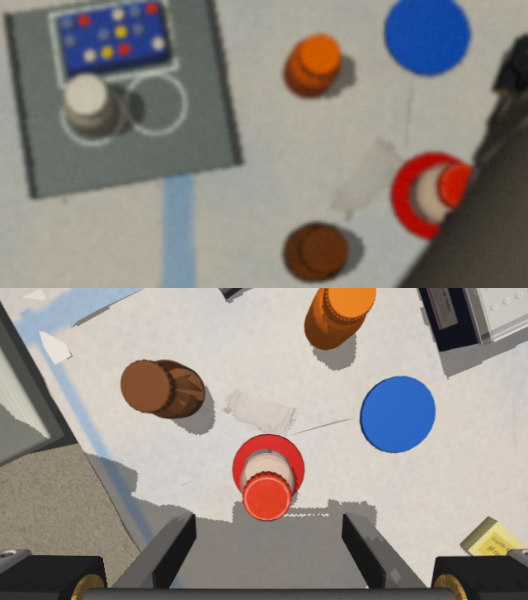

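The red bottle stands on the red coaster: cap at (324,252) in the wrist image, predicted (323.5,254). Next is the white bottle.

carry_out:
  motion:
    - [[94,0,0,-41,0,0,0],[94,41,-7,0,0,0,-0.07],[94,41,-4,0,0,0,-0.07],[94,41,-1,0,0,0,-0.07],[94,41,2,0,0,0,-0.07],[94,41,5,0,0,0,-0.07],[94,41,8,0,0,0,-0.07],[94,40,10,0,0,0,-0.07]]

```text
clock: 8.9
tcp_pos: [0.4356, -0.0081, 0.301]
eef_rot: [0.671, 0.742, 0.0, -0.0]
force: [1.3, -1.0, -0.7]
opening: 0.0941
```

carry_out:
  motion:
    - [[94,39,13,0,0,0,-0.07],[94,0,0,0,0,0,0],[94,0,0,0,0,0,0]]

```text
clock: 9.2
tcp_pos: [0.4446, 0.0306, 0.3007]
eef_rot: [0.645, 0.764, -0.001, -0.0]
force: [-0.4, -1.1, 0.0]
opening: 0.094
```

```bash
python3 plan.py "[(.446,.030,.224,.166,1)]"; python3 -c "
from station import bot
from h import *
w=bot.read_camera('wrist');hsv=cv2.cvtColor(w['color'],cv2.COLOR_RGB2HSV)
print(pix(w,[[.446,.030,.115],[.455,-.029,.01]]))
crop(w['color'],240,60,460,300,2.4,'pics/w3.png')"
```

```text
t 9.20 grasp [0.4446 0.0306 0.2227] yaw 0.168 tilt [-0.0008 -0.0007] F [-0.37 -1.06  0.01] open 0.0940
-- 1 rows, total mm 1.0
[-0.8  1.3 -1.3] [-0.001  0.001  0.002]
[[328.98829915 243.1531893 ]
 [327.19318058 269.64495159]]
```

View pics/w3.png

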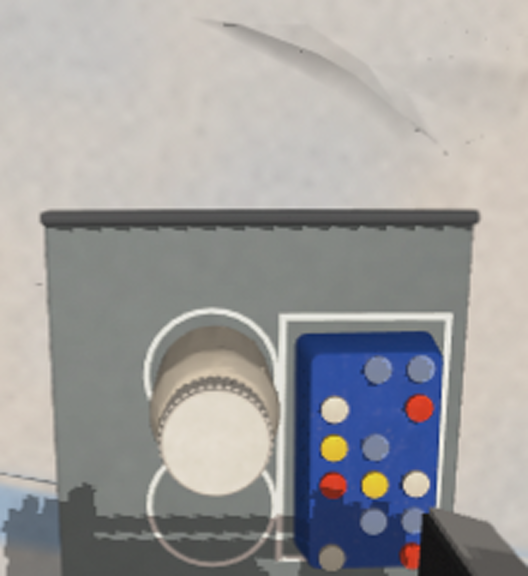

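White cap at (329.6,243.3), predicted (329.0,243.2). I descend.

carry_out:
  motion:
    - [[94,-1,1,0,0,0,0],[94,0,0,39,0,0,0],[94,0,0,39,0,0,0],[94,0,0,39,0,0,0],[94,0,0,30,0,0,0],[94,0,0,6,0,0,0],[94,0,0,0,0,0,0]]

```text
clock: 9.95
tcp_pos: [0.4457, 0.0283, 0.1481]
eef_rot: [0.646, 0.763, -0.001, -0.0]
force: [0.6, 0.3, -1.1]
opening: 0.0939
```

```bash
python3 plan.py "[(.446,.030,.070,.166,1)]"
```

```text
t 9.95 grasp [0.4456 0.0282 0.0701] yaw 0.165 tilt [-0.0014 -0.001 ] F [ 0.6   0.3  -1.09] open 0.0939
-- 1 rows, total mm 1.0
[1.6 0.5 0.1] [-0.002  0.001 -0.001]
```

carry_out:
  motion:
    - [[40,1.5,0.5,0,0,0,0],[40,0,0,0,0,0,0],[40,0,0,0,0,0,0],[40,0,0,0,0,0,0],[40,0,0,0,0,0,0],[40,0,0,0,0,0,0],[40,0,0,0,0,0,0],[40,0,0,0,0,0,0]]

```text
clock: 10.75
tcp_pos: [0.4464, 0.0309, 0.1483]
eef_rot: [0.646, 0.764, 0.0, 0.0]
force: [-0.2, 0.1, 3.4]
opening: 0.0462
```

```bash
python3 plan.py "[(.446,.030,.219,.166,5),(.5264,-.2888,.219,-.3,9)]"
```

```text
t 10.75 grasp [0.4464 0.0309 0.0703] yaw 0.167 tilt [0.0003 0.0001] F [-0.17  0.07  3.38] open 0.0462
-- 5 rows, total mm 148.0
[ -0.2  -0.1 -29.7] [ 0. -0.  0.]
[ -0.2  -0.1 -29.7] [ 0. -0.  0.]
[ -0.2  -0.1 -29.7] [ 0. -0.  0.]
[ -0.2  -0.1 -29.7] [ 0. -0.  0.]
[ -0.2  -0.1 -29.7] [ 0. -0.  0.]
-- 9 rows, total mm 328.0
[-36.4   3.    0. ] [0.    0.    0.052]
[-36.2   4.8   0. ] [0.    0.    0.052]
[-35.9   6.7   0. ] [0.    0.    0.052]
[-35.5   8.6   0. ] [0.    0.    0.052]
[-35.   10.4   0. ] [0.    0.    0.052]
[-34.4  12.2   0. ] [0.    0.    0.052]
[-33.8  13.9   0. ] [0.    0.    0.052]
[-33.   15.7   0. ] [0.    0.    0.052]
[-32.1  17.4   0. ] [0.    0.    0.052]
```

carry_out:
  motion:
    - [[40,0,0,-10,0,0,0],[40,0,0,-20,0,0,0],[40,0,0,-30,0,0,0],[40,0,0,-30,0,0,0],[40,0,0,-30,0,0,0],[40,0,0,-30,0,0,0],[40,0,0,0,0,0,0]]

```text
clock: 11.45
tcp_pos: [0.4472, 0.0307, 0.3017]
eef_rot: [0.646, 0.763, 0.002, 0.001]
force: [0.4, -0.4, -2.1]
opening: 0.0464
```

carry_out:
  motion:
    - [[40,-36,3,0,0,0,0.05],[40,-36,5,0,0,0,0.05],[40,-36,7,0,0,0,0.05],[40,-36,9,0,0,0,0.05],[40,-35,10,0,0,0,0.05],[40,-34,12,0,0,0,0.05],[40,-34,14,0,0,0,0.05],[40,-33,16,0,0,0,0.05]]

```text
clock: 12.25
tcp_pos: [0.52, -0.2531, 0.2976]
eef_rot: [0.785, 0.619, -0.001, -0.0]
force: [0.6, 0.8, -2.0]
opening: 0.0464
```

carry_out:
  motion:
    - [[40,-32,17,0,0,0,0.05],[40,0,0,0,0,0,0],[40,0,0,0,0,0,0]]

```text
clock: 12.55
tcp_pos: [0.5287, -0.2875, 0.2974]
eef_rot: [0.8, 0.6, -0.001, -0.0]
force: [-0.6, -0.2, -2.0]
opening: 0.046
```

```bash
python3 plan.py "[(.5264,-.2888,.0723,-.3,1)]"
```

```text
t 12.55 grasp [ 0.5285 -0.2876  0.2194] yaw -0.285 tilt [-0.002  -0.0004] F [-0.56 -0.2  -1.98] open 0.0460
-- 1 rows, total mm 147.0
[ -1.7  -1.6 147.1] [-0.002  0.001  0.015]
```

carry_out:
  motion:
    - [[40,-2,-2,40,0,0,0],[40,0,0,40,0,0,0],[40,0,0,35,0,0,0],[40,0,0,18,0,0,0],[40,0,0,6,0,0,0],[40,0,0,2,0,0,0],[40,0,0,0,0,0,0]]

```text
clock: 13.25
tcp_pos: [0.5274, -0.2879, 0.158]
eef_rot: [0.8, 0.601, 0.0, 0.0]
force: [-0.8, 0.7, -1.4]
opening: 0.0463
```

```bash
python3 plan.py "[(.5264,-.2888,.0723,-.3,1)]"
```

```text
t 13.25 grasp [ 0.5274 -0.2879  0.08  ] yaw -0.282 tilt [ 0.0009 -0.0002] F [-0.78  0.72 -1.42] open 0.0463
-- 1 rows, total mm 7.0
[-1.2 -0.7  7.7] [ 0.001 -0.     0.018]
```

carry_out:
  motion:
    - [[40,-1,-0.5,3,0,0,0],[40,0,0,2,0,0,0],[40,0,0,1,0,0,0],[40,0,0,1,0,0,0],[40,0,0,0.5,0,0,0],[40,0,0,0,0,0,0]]

```text
clock: 13.85
tcp_pos: [0.5265, -0.2891, 0.1502]
eef_rot: [0.8, 0.6, 0.0, 0.0]
force: [-0.8, 2.0, 7.2]
opening: 0.0465
```

carry_out:
  motion:
    - [[94,0,0,0,0,0,0],[94,0,0,0,0,0,0],[94,0,0,0,0,0,0],[94,0,0,0,0,0,0],[94,0,0,0,0,0,0],[94,0,0,-30,0,0,0],[94,0,0,-40,0,0,0],[94,0,0,-40,0,0,0]]

```text
clock: 14.65
tcp_pos: [0.5258, -0.289, 0.2607]
eef_rot: [0.8, 0.6, -0.001, -0.0]
force: [1.0, 0.7, 1.0]
opening: 0.0937
```

```bash
python3 plan.py "[(.5264,-.2888,.224,-.3,1),(.5157,.0112,.224,.166,8)]"; python3 -c "
from station import bot
from h import *
c=bot.read_camera('scene');crop(c['color'],250,170,450,345,4,'pics/s2.png')
c=bot.read_camera('wrist');print(pix(c,[[.5264,-.2888,.117],[.37,-.2913,.119]]))"
```

```text
t 14.65 grasp [ 0.5257 -0.289   0.1827] yaw -0.284 tilt [-0.0013 -0.0001] F [1.02 0.71 0.95] open 0.0937
-- 1 rows, total mm 41.0
[  0.3   0.5 -41.3] [-0.001  0.     0.016]
-- 8 rows, total mm 300.0
[ 35.4 -12.4   0. ] [ 0.     0.    -0.058]
[ 36.1 -10.3   0. ] [ 0.     0.    -0.058]
[36.6 -8.2  0. ] [ 0.     0.    -0.058]
[37. -6.  0.] [ 0.     0.    -0.058]
[37.3 -3.8  0. ] [ 0.     0.    -0.058]
[37.5 -1.7  0. ] [ 0.     0.    -0.058]
[37.5  0.5  0. ] [ 0.     0.    -0.058]
[37.4  2.7  0. ] [ 0.     0.    -0.058]
[[323.57689261 253.64177217]
 [111.40711254 317.26275082]]
```

View pics/s2.png

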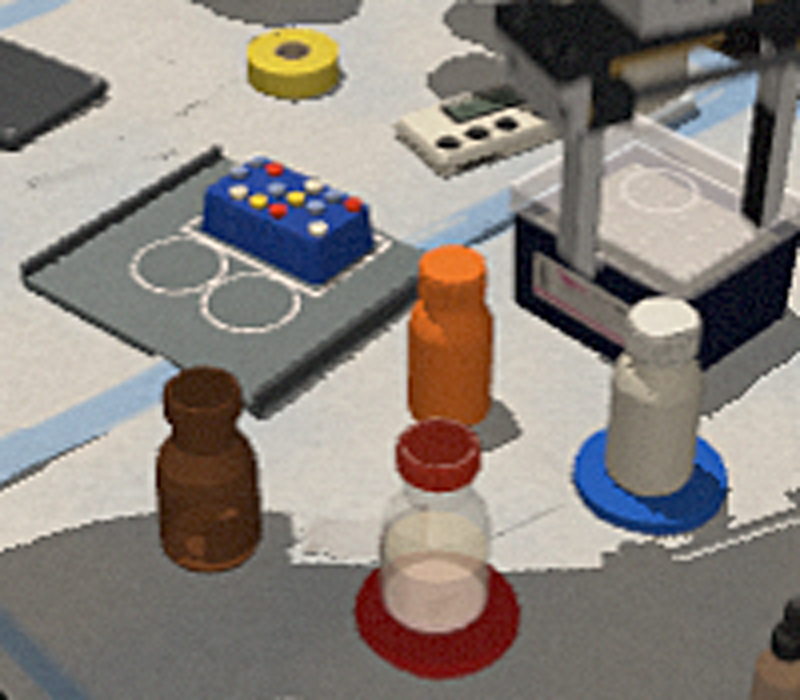

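Scene view: both bottles are upright and central on their coasters, with the white one at about (650,395) and the red one at about (437,525) in the crop. The rack is still on its rectangle and the rings are empty. Next is the rack.

carry_out:
  motion:
    - [[94,0,0,-41,0,0,0],[94,35,-12,0,0,0,-0.06],[94,36,-10,0,0,0,-0.06],[94,37,-8,0,0,0,-0.06],[94,37,-6,0,0,0,-0.06],[94,37,-4,0,0,0,-0.06],[94,37,-2,0,0,0,-0.06],[94,37,0,0,0,0,-0.05]]

```text
clock: 15.55
tcp_pos: [0.5103, -0.0269, 0.3005]
eef_rot: [0.66, 0.751, 0.0, -0.0]
force: [0.9, -0.6, -0.2]
opening: 0.0939
```

carry_out:
  motion:
    - [[94,37,3,0,0,0,-0.05],[94,0,0,0,0,0,0],[94,0,0,0,0,0,0]]

```text
clock: 15.85
tcp_pos: [0.5089, 0.0093, 0.3005]
eef_rot: [0.641, 0.767, -0.0, -0.0]
force: [-0.0, -0.5, 0.1]
opening: 0.0939
```

```bash
python3 plan.py "[(.5157,.0112,.224,.166,1)]"; python3 -c "
from station import bot
from h import *
import pickle
w=bot.read_camera('wrist');pickle.dump(w,open('w4.pkl','wb'))
crop(w['color'],240,100,440,330,2.5,'pics/w4.png')"
```

```text
t 15.85 grasp [0.5089 0.0093 0.2225] yaw 0.179 tilt [-0.0003  0.    ] F [-0.04 -0.48  0.15] open 0.0939
-- 1 rows, total mm 7.0
[ 0.6  7.  -1.5] [-0.    -0.     0.013]
```

View pics/w4.png

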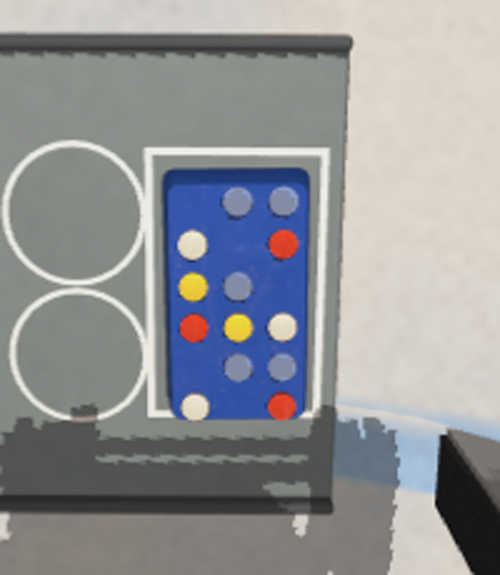

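```bash
python3 - <<'E'
from h import *
import pickle
w=pickle.load(open('w4.pkl','rb'))
f=lambda p: np.array((240,100))+(np.array(p)+.5)/2.5-.5
print("caps TR,BR,BL",world(w,f([(284,202),(282,407),(195,407)]),.045).round(4), "centre", world(w,f([(238.5,305)]),.045).round(4))
P=world(w,f([(165,184),(309,182),(308,415),(172,418)]),.040).round(4); print("top",P,P.mean(0))
print("rings",world(w,f([(74,211),(78,355)]),.01).round(4),"mark",world(w,f([(150,152),(327,152),(318,412),(153,414)]),.01).mean(0))
E
python3 plan.py "[(.5157,.0112,.224,.166,1),(.5157,.0112,.035,.166,1)]"
```

```text
caps TR,BR,BL [[ 0.5257  0.0527  0.045 ]
 [ 0.5407 -0.0257  0.045 ]
 [ 0.5072 -0.0317  0.045 ]] centre [[0.5164 0.0114 0.045 ]]
top [[ 0.4812  0.0509  0.04  ]
 [ 0.5339  0.0612  0.04  ]
 [ 0.5522 -0.0287  0.04  ]
 [ 0.4991 -0.0396  0.04  ]] [0.5166  0.01095 0.04   ]
rings [[ 0.4452  0.0307  0.01  ]
 [ 0.4554 -0.0296  0.01  ]] mark [0.51661153 0.01133501 0.01      ]
t 15.90 grasp [0.5089 0.0083 0.2225] yaw 0.177 tilt [-0.0002 -0.0002] F [-0.01 -0.56  0.19] open 0.0941
-- 1 rows, total mm 7.0
[ 1.7  7.2 -1.5] [-0.     0.     0.011]
-- 1 rows, total mm 189.0
[  0.   0. 189.] [0. 0. 0.]
```

The rack is centred at about (0.5165, 0.0112) with yaw about 0.18–0.19. I keep the current yaw.

carry_out:
  motion:
    - [[94,2,8,0,0,0,0],[94,0,0,45,0,0,0],[94,0,0,45,0,0,0],[94,0,0,45,0,0,0],[94,0,0,35,0,0,0],[94,0,0,13,0,0,0],[94,0,0,3,0,0,0],[94,0,0,0,0,0,0]]

```text
clock: 16.7
tcp_pos: [0.5173, 0.0114, 0.1155]
eef_rot: [0.642, 0.766, 0.0, 0.0]
force: [-0.4, -0.2, 0.2]
opening: 0.0941
```

```bash
python3 plan.py "[(.5165,.0112,.0355,.183,1)]"
```

```text
t 16.70 grasp [0.5174 0.0114 0.0375] yaw 0.176 tilt [ 0.0008 -0.0001] F [-0.44 -0.21  0.24] open 0.0941
-- 1 rows, total mm 2.0
[-0.1 -0.9  2. ] [ 0.001  0.    -0.007]
```

carry_out:
  motion:
    - [[94,0,-1,2.5,0,0,0],[55,0,0,0,0,0,0],[55,0,0,0,0,0,0],[55,0,0,0,0,0,0],[55,0,0,0,0,0,0],[55,0,0,0,0,0,0],[55,0,0,0,0,0,0],[55,0,0,0,0,0,0]]

```text
clock: 17.5
tcp_pos: [0.5158, 0.0119, 0.1124]
eef_rot: [0.642, 0.767, 0.0, 0.0]
force: [-0.9, 1.8, 4.7]
opening: 0.0601
```

carry_out:
  motion:
    - [[55,0,0,-10,0,0,0],[55,0,0,-20,0,0,0],[55,0,0,-30,0,0,0],[55,0,0,-30,0,0,0],[55,0,0,-20,0,0,0],[55,0,0,0,0,0,0]]

```text
clock: 18.1
tcp_pos: [0.5165, 0.0118, 0.2248]
eef_rot: [0.642, 0.767, 0.002, 0.001]
force: [-0.3, -0.4, -1.4]
opening: 0.0601
```

```bash
python3 plan.py "[(.4741,.2975,.145,.234,8)]"
```

```text
t 18.10 grasp [0.5168 0.0119 0.1468] yaw 0.177 tilt [0.0035 0.0015] F [-0.3  -0.43 -1.37] open 0.0601
-- 8 rows, total mm 288.0
[36.1  1.1  0.3] [ 0.    -0.    -0.007]
[36.1  1.3  0.3] [ 0.    -0.    -0.007]
[36.1  1.6  0.3] [ 0.    -0.    -0.007]
[36.1  1.8  0.3] [ 0.    -0.    -0.007]
[36.   2.1  0.2] [ 0.    -0.    -0.007]
[36.   2.4  0.2] [ 0.    -0.    -0.007]
[36.   2.6  0.2] [ 0.    -0.    -0.007]
[36.   2.9  0.2] [ 0.    -0.    -0.007]
```

carry_out:
  motion:
    - [[55,36,1,0,0,0,-0.007],[55,36,1,0,0,0,-0.007],[55,36,2,0,0,0,-0.007],[55,36,2,0,0,0,-0.007],[55,36,2,0,0,0,-0.007],[55,36,2,0,0,0,-0.007],[55,36,3,0,0,0,-0.007],[55,36,3,0,0,0,-0.007]]

```text
clock: 18.9
tcp_pos: [0.4729, 0.2985, 0.2215]
eef_rot: [0.62, 0.785, -0.001, -0.0]
force: [0.6, -0.1, -0.7]
opening: 0.0602
```

carry_out:
  motion:
    - [[55,0,0,0,0,0,0],[55,0,0,0,0,0,0],[55,0,0,30,0,0,0],[55,0,0,30,0,0,0],[55,0,0,20,0,0,0],[55,0,0,10,0,0,0],[55,0,0,0,0,0,0]]

```text
clock: 19.6
tcp_pos: [0.4735, 0.2958, 0.1312]
eef_rot: [0.621, 0.784, -0.001, 0.0]
force: [-0.3, 0.1, -1.5]
opening: 0.0598
```

```bash
python3 plan.py "[(.4741,.2975,.0384,.234,1)]"
```

```text
t 19.60 grasp [0.4734 0.2957 0.0532] yaw 0.231 tilt [-0.0014 -0.0018] F [-0.31  0.05 -1.51] open 0.0598
-- 1 rows, total mm 14.0
[ 1.6  1.  14.8] [-0.002  0.001 -0.003]
```

carry_out:
  motion:
    - [[55,1.5,1,6,0,0,0],[55,0,0,4,0,0,0],[55,0,0,2,0,0,0],[55,0,0,1,0,0,0],[55,0,0,0.5,0,0,0],[55,0,0,0,0,0,0]]

```text
clock: 20.2
tcp_pos: [0.4743, 0.299, 0.1188]
eef_rot: [0.62, 0.784, 0.0, 0.0]
force: [-0.4, 0.1, -1.2]
opening: 0.0601
```

```bash
python3 plan.py "[(.4741,.2975,.0384,.234,1)]"; python3 -c "
from station import bot
from h import *
import pickle
w=bot.read_camera('wrist');pickle.dump(w,open('w5.pkl','wb'))
cv2.imwrite('pics/w5.png',w['color'][...,::-1])"
```

```text
t 20.20 grasp [0.4743 0.299  0.0408] yaw 0.233 tilt [0.0001 0.0001] F [-0.39  0.09 -1.18] open 0.0601
-- 1 rows, total mm 2.0
[-1.4 -0.5  2.4] [ 0.    -0.    -0.001]
```

View pics/w5.png

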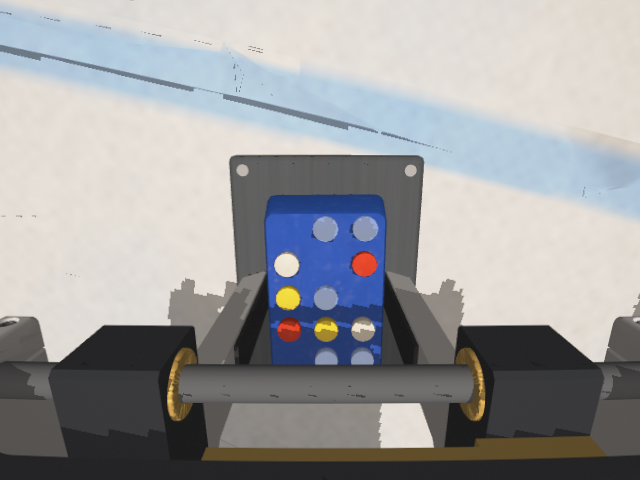

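The rack is aligned and centred over the block: side margins are 35 and 37 px, and the screws are at (242,170) and (410,170).

carry_out:
  motion:
    - [[55,-1,0,1,0,0,0],[55,0,0,1,0,0,0],[55,0,0,0.5,0,0,0],[55,0,0,0,0,0,0]]

```text
clock: 20.65
tcp_pos: [0.4745, 0.2979, 0.1164]
eef_rot: [0.62, 0.784, -0.0, -0.0]
force: [-1.6, -1.5, 6.6]
opening: 0.0598
```

```bash
python3 plan.py "[(.4741,.2975,.0384,.234,1)]"
```

```text
t 20.65 grasp [0.4745 0.2979 0.0384] yaw 0.233 tilt [-0.0002  0.0001] F [-1.64 -1.53  6.58] open 0.0598
-- 1 rows, total mm 0.0
[-0.3 -0.5 -0. ] [-0.    -0.    -0.001]
```

Contact at 0.0384, as predicted, so I release.

carry_out:
  motion:
    - [[94,0,0,0,0,0,0],[94,0,0,0,0,0,0],[94,0,0,0,0,0,0],[94,0,0,0,0,0,0],[94,0,0,0,0,0,0],[94,0,0,-40,0,0,0],[94,0,0,-45,0,0,0],[94,0,0,-45,0,0,0]]

```text
clock: 21.45
tcp_pos: [0.4743, 0.2975, 0.2474]
eef_rot: [0.62, 0.784, -0.001, 0.0]
force: [0.2, 0.5, -0.7]
opening: 0.094
```

carry_out:
  motion:
    - [[94,0,0,-45,0,0,0],[94,0,0,-11,0,0,0],[94,0,0,0,0,0,0],[94,0,0,0,0,0,0]]

```text
clock: 21.85
tcp_pos: [0.474, 0.298, 0.3012]
eef_rot: [0.62, 0.785, -0.0, -0.0]
force: [-0.4, 0.8, 0.2]
opening: 0.0942
```

```bash
python3 plan.py "[(.5264,-.2888,.224,-.3,14)]"; python3 -c "
from station import bot
from h import *
import pickle
w=bot.read_camera('wrist');pickle.dump(w,open('w6.pkl','wb'))
crop(w['color'],200,100,460,330,2.5,'pics/w6.png')"
```

```text
t 21.85 grasp [0.4739 0.2979 0.2232] yaw 0.233 tilt [-0.0009 -0.0005] F [-0.44  0.75  0.17] open 0.0942
-- 14 rows, total mm 589.0
[-41.6  -6.1  -0. ] [-0.     0.     0.038]
[-41.8  -4.5  -0. ] [-0.     0.     0.038]
[-42.   -2.9  -0. ] [-0.     0.     0.038]
[-42.1  -1.3  -0. ] [-0.     0.     0.038]
[-42.1   0.3  -0.1] [-0.     0.     0.038]
[-42.    1.9  -0.1] [-0.     0.     0.038]
[-41.9   3.5  -0.1] [-0.     0.     0.038]
[-41.8   5.1  -0.1] [-0.     0.     0.038]
[-41.5   6.7  -0.1] [-0.     0.     0.038]
[-41.3   8.3  -0.1] [-0.     0.     0.038]
[-40.9   9.9  -0.1] [-0.     0.     0.038]
[-40.5  11.4  -0.1] [-0.     0.     0.038]
[-40.   13.   -0.1] [-0.     0.     0.038]
[-39.5  14.5  -0.1] [-0.     0.     0.038]
```

View pics/w6.png

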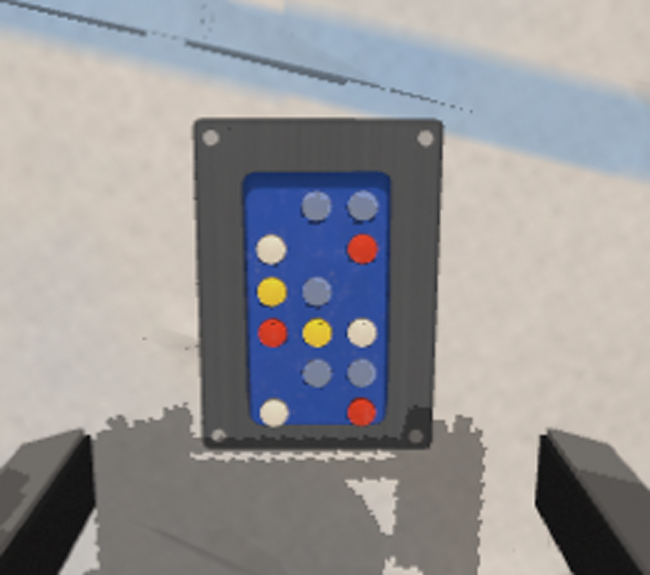

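Run:
```python
from h import *
import pickle
w=pickle.load(open('w6.pkl','rb'))
f=lambda p: np.array((200,100))+(np.array(p)+.5)/2.5-.5
print("rack top",world(w,f([(247,188),(389,186),(385,424),(252,425)]),.044).mean(0),"caps",world(w,f([(317,309)]),.049), "block",world(w,f([(210,138),(425,138),(416,436),(219,436)]),.014).mean(0))
```

```text
rack top [0.47421548 0.29647959 0.044     ] caps [[0.47341818 0.29776281 0.049     ]] block [0.47391343 0.29665008 0.014     ]
```

carry_out:
  motion:
    - [[94,-42,-6,0,0,0,0.04],[94,-42,-4,0,0,0,0.04],[94,-42,-3,0,0,0,0.04],[94,-42,-1,0,0,0,0.04],[94,-42,0,0,0,0,0.04],[94,-42,2,0,0,0,0.04],[94,-42,4,0,0,0,0.04],[94,-42,5,0,0,0,0.04]]

```text
clock: 22.7
tcp_pos: [0.5022, -0.0396, 0.301]
eef_rot: [0.738, 0.675, -0.001, -0.0]
force: [1.3, 0.2, -0.1]
opening: 0.0942
```

carry_out:
  motion:
    - [[94,-42,7,0,0,0,0.04],[94,-41,8,0,0,0,0.04],[94,-41,10,0,0,0,0.04],[94,-40,11,0,0,0,0.04],[94,-40,13,0,0,0,0.04],[94,-40,14,0,0,0,0.03],[94,0,0,0,0,0,0],[94,0,0,0,0,0,0]]

```text
clock: 23.5
tcp_pos: [0.5185, -0.291, 0.3005]
eef_rot: [0.811, 0.586, -0.001, -0.001]
force: [0.7, 0.9, -0.2]
opening: 0.0941
```

```bash
python3 plan.py "[(.5264,-.2888,.0725,-.3,1)]"; python3 -c "
from station import bot
from h import *
w=bot.read_camera('wrist');print(pix(w,[[.5264,-.2888,.117]]))
crop(w['color'],200,100,460,330,2.5,'pics/w7.png')"
```

```text
t 23.50 grasp [ 0.5182 -0.2911  0.2225] yaw -0.320 tilt [-0.003  -0.0003] F [ 0.65  0.88 -0.24] open 0.0941
-- 1 rows, total mm 150.0
[  4.8   7.2 150. ] [-0.003  0.001 -0.02 ]
[[336.59844366 236.24267148]]
```

View pics/w7.png

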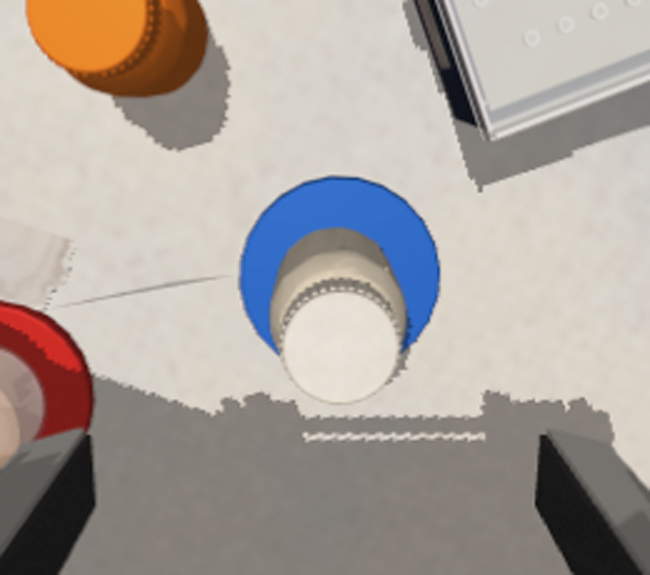

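Rack-to-block offset is 1–2 mm. The white cap is at (336,239), predicted (336.6,236.2), which is 2 mm off. I descend with that correction.

carry_out:
  motion:
    - [[94,3,7,0,0,0,0],[94,0,0,40,0,0,0],[94,0,0,40,0,0,0],[94,0,0,35,0,0,0],[94,0,0,25,0,0,0],[94,0,0,10,0,0,0],[94,0,0,0,0,0,0]]

```text
clock: 24.25
tcp_pos: [0.5272, -0.2882, 0.1513]
eef_rot: [0.809, 0.587, -0.0, -0.001]
force: [0.2, 0.8, 0.9]
opening: 0.0937
```

```bash
python3 plan.py "[(.526,-.290,.0722,-.3,1)]"
```

```text
t 24.25 grasp [ 0.5271 -0.2882  0.0733] yaw -0.316 tilt [-0.0017  0.0006] F [0.19 0.81 0.89] open 0.0937
-- 1 rows, total mm 2.0
[-2.1 -0.6  1.1] [-0.002 -0.    -0.016]
```

carry_out:
  motion:
    - [[40,-2,-0.5,1,0,0,0],[40,0,0,0,0,0,0],[40,0,0,0,0,0,0],[40,0,0,0,0,0,0],[40,0,0,0,0,0,0],[40,0,0,0,0,0,0],[40,0,0,0,0,0,0],[40,0,0,0,0,0,0]]

```text
clock: 25.05
tcp_pos: [0.526, -0.2911, 0.1513]
eef_rot: [0.81, 0.587, 0.0, 0.0]
force: [0.2, 0.4, 2.9]
opening: 0.0458
```

```bash
python3 plan.py
```

```text
Traceback (most recent call last):
  File "plan.py", line 14, in <module>
    if __name__=="__main__": plan(*eval(sys.argv[1]))
                                        ~~~~~~~~^^^
IndexError: list index out of range
```

carry_out:
  motion:
    - [[40,0,0,-10,0,0,0],[40,0,0,-20,0,0,0],[40,0,0,-30,0,0,0],[40,0,0,-30,0,0,0],[40,0,0,-30,0,0,0],[40,0,0,-30,0,0,0],[40,0,0,0,0,0,0]]

```text
clock: 25.75
tcp_pos: [0.5266, -0.2922, 0.3052]
eef_rot: [0.81, 0.586, 0.001, 0.002]
force: [-0.0, -0.5, -2.2]
opening: 0.0461
```

```bash
python3 plan.py "[(.4460,.0302,.220,.166,9)]"
```

```text
t 25.75 grasp [ 0.5269 -0.2923  0.2272] yaw -0.318 tilt [ 0.0047 -0.0014] F [-0.04 -0.51 -2.16] open 0.0461
-- 9 rows, total mm 332.0
[ 31.2 -19.7   0.7] [ 0.001  0.    -0.054]
[ 32.2 -18.    0.7] [ 0.001  0.    -0.054]
[ 33.2 -16.2   0.7] [ 0.001  0.    -0.054]
[ 34.  -14.4   0.7] [ 0.001  0.    -0.054]
[ 34.7 -12.6   0.8] [ 0.001  0.    -0.054]
[ 35.3 -10.7   0.8] [ 0.001  0.    -0.054]
[35.9 -8.8  0.8] [ 0.001  0.    -0.054]
[36.3 -6.8  0.8] [ 0.001  0.    -0.054]
[36.6 -4.9  0.8] [ 0.001  0.    -0.054]
```

carry_out:
  motion:
    - [[40,31,-20,0,0,0,-0.054],[40,32,-18,0,0,0,-0.054],[40,33,-16,0,0,0,-0.054],[40,34,-14,0,0,0,-0.054],[40,35,-13,0,0,0,-0.054],[40,35,-11,0,0,0,-0.054],[40,36,-9,0,0,0,-0.054],[40,36,-7,0,0,0,-0.054]]

```text
clock: 26.55
tcp_pos: [0.4519, -0.0041, 0.301]
eef_rot: [0.664, 0.747, -0.0, -0.0]
force: [0.5, 0.5, -1.6]
opening: 0.0464
```

carry_out:
  motion:
    - [[40,37,-5,0,0,0,-0.054],[40,0,0,0,0,0,0],[40,0,0,40,0,0,0],[40,0,0,40,0,0,0],[40,0,0,35,0,0,0],[40,0,0,15,0,0,0],[40,0,0,0,0,0,0]]

```text
clock: 27.25
tcp_pos: [0.4425, 0.0298, 0.1694]
eef_rot: [0.645, 0.764, -0.002, -0.001]
force: [0.1, -0.4, -1.7]
opening: 0.0463
```

```bash
python3 plan.py "[(.4460,.0302,.0713,.166,1)]"
```

```text
t 27.25 grasp [0.4422 0.0296 0.0914] yaw 0.168 tilt [-0.0038 -0.0027] F [ 0.14 -0.43 -1.67] open 0.0463
-- 1 rows, total mm 20.0
[-0.1  3.6 20.1] [-0.004  0.002  0.002]
```

carry_out:
  motion:
    - [[40,0,3.5,6,0,0,0],[40,0,0,5,0,0,0],[40,0,0,3,0,0,0],[40,0,0,2,0,0,0],[40,0,0,0,0,0,0],[40,0,0,0,0,0,0]]

```text
clock: 27.85
tcp_pos: [0.4472, 0.0314, 0.1554]
eef_rot: [0.645, 0.764, 0.0, 0.0]
force: [0.1, -0.2, -1.6]
opening: 0.0463
```

```bash
python3 plan.py "[(.4460,.0302,.0713,.166,1)]"
```

```text
t 27.85 grasp [0.4473 0.0314 0.0774] yaw 0.169 tilt [0.0003 0.0002] F [ 0.13 -0.2  -1.61] open 0.0463
-- 1 rows, total mm 6.0
[-1.  -1.4  6.1] [ 0.    -0.     0.003]
```

carry_out:
  motion:
    - [[40,-1,-1.5,3,0,0,0],[40,0,0,1.5,0,0,0],[40,0,0,1,0,0,0],[40,0,0,0.5,0,0,0],[40,0,0,0.5,0,0,0],[40,0,0,0,0,0,0]]

```text
clock: 28.45
tcp_pos: [0.4459, 0.03, 0.149]
eef_rot: [0.645, 0.764, 0.0, -0.0]
force: [-5.0, -1.2, 15.7]
opening: 0.0462
```

```bash
python3 plan.py "[(.4460,.0302,.0713,.166,1)]"
```

```text
t 28.45 grasp [0.4459 0.0301 0.071 ] yaw 0.169 tilt [-0.0003  0.0005] F [-4.96 -1.19 15.71] open 0.0462
-- 1 rows, total mm 0.0
[ 0.2  0.1 -0.3] [-0.    -0.001  0.003]
```

carry_out:
  motion:
    - [[40,0,0,-0.5,0,0,0],[94,0,0,0,0,0,0],[94,0,0,0,0,0,0],[94,0,0,0,0,0,0],[94,0,0,0,0,0,0],[94,0,0,-30,0,0,0],[94,0,0,-40,0,0,0],[94,0,0,-40,0,0,0]]

```text
clock: 29.25
tcp_pos: [0.4455, 0.0295, 0.26]
eef_rot: [0.645, 0.764, -0.001, 0.0]
force: [1.2, 1.2, -0.2]
opening: 0.0936
```

```bash
python3 plan.py "[(.446,.030,.224,.166,1),(.3700,-.2913,.224,-.4,8)]"
```

```text
t 29.25 grasp [0.4454 0.0293 0.182 ] yaw 0.168 tilt [-0.0014 -0.002 ] F [ 1.15  1.22 -0.22] open 0.0936
-- 1 rows, total mm 41.0
[  0.4   0.5 -42. ] [-0.002  0.002  0.002]
-- 8 rows, total mm 330.0
[-38. -16.   0.] [0.    0.    0.071]
[-39.1 -13.3   0. ] [0.    0.    0.071]
[-39.9 -10.5   0. ] [0.    0.    0.071]
[-40.6  -7.6   0. ] [0.    0.    0.071]
[-41.   -4.7   0. ] [0.    0.    0.071]
[-41.2  -1.8   0. ] [0.    0.    0.071]
[-41.3   1.1   0. ] [0.    0.    0.071]
[-41.1   4.    0. ] [0.    0.    0.071]
```

carry_out:
  motion:
    - [[94,0,0,-42,0,0,0],[94,-38,-16,0,0,0,0.07],[94,-39,-13,0,0,0,0.07],[94,-40,-10,0,0,0,0.07],[94,-41,-8,0,0,0,0.07],[94,-41,-5,0,0,0,0.07],[94,-41,-2,0,0,0,0.07],[94,-41,1,0,0,0,0.07]]

```text
clock: 30.05
tcp_pos: [0.3802, -0.2524, 0.3016]
eef_rot: [0.812, 0.584, 0.002, 0.0]
force: [1.3, 1.5, 0.4]
opening: 0.0942
```

carry_out:
  motion:
    - [[94,-41,4,0,0,0,0.07],[94,0,0,0,0,0,0],[94,0,0,0,0,0,0]]

```text
clock: 30.35
tcp_pos: [0.3727, -0.2851, 0.3013]
eef_rot: [0.828, 0.56, -0.001, 0.0]
force: [-0.6, 0.4, -0.5]
opening: 0.094
```

```bash
python3 plan.py "[(.37,-.2913,.0719,-.4,1)]"
python3 - <<'E'
from station import bot
from h import *
w=bot.read_camera('wrist');q=pix(w,[[.37,-.2913,.119]])[0];print(q)
hsv=cv2.cvtColor(w['color'],cv2.COLOR_RGB2HSV)
x,y=q.astype(int); h=hsv[y-60:y+60,x-60:x+60]
m=(cv2.inRange(h,(0,130,150),(8,255,255))|cv2.inRange(h,(172,130,150),(180,255,255)))
n,l,st,ce=cv2.connectedComponentsWithStats(m); print(st[1:][st[1:,4]>200],(ce[1:]+[x-60,y-60])[st[1:,4]>200])
E
```

```text
t 30.35 grasp [ 0.3726 -0.2852  0.2233] yaw -0.382 tilt [-0.0013 -0.001 ] F [-0.63  0.36 -0.51] open 0.0940
-- 1 rows, total mm 151.0
[ -6.5  -0.  151.4] [-0.001  0.001  0.018]
[326.78332841 250.95387493]
[[  22    0   79   86 3436]] [[326.70954598 231.45634459]]
```

carry_out:
  motion:
    - [[94,-6,0,0,0,0,0],[94,0,0,40,0,0,0],[94,0,0,40,0,0,0],[94,0,0,35,0,0,0],[94,0,0,25,0,0,0],[94,0,0,11,0,0,0],[94,0,0,0,0,0,0]]

```text
clock: 31.1
tcp_pos: [0.3712, -0.2891, 0.1501]
eef_rot: [0.827, 0.562, -0.0, -0.001]
force: [-0.4, -0.4, 0.2]
opening: 0.094
```

```bash
python3 plan.py "[(.37,-.2913,.0715,-.38,1)]"
```

```text
t 31.10 grasp [ 0.3711 -0.2891  0.0721] yaw -0.378 tilt [-0.0012  0.0005] F [-0.44 -0.37  0.24] open 0.0940
-- 1 rows, total mm 2.0
[-2.5 -0.4  0.6] [-0.001  0.     0.002]
```

carry_out:
  motion:
    - [[45,-2,0,0.5,0,0,0],[45,0,0,0,0,0,0],[45,0,0,0,0,0,0],[45,0,0,0,0,0,0],[45,0,0,0,0,0,0],[45,0,0,0,0,0,0],[45,0,0,0,0,0,0],[45,0,0,0,0,0,0]]

```text
clock: 31.9
tcp_pos: [0.3706, -0.2916, 0.1502]
eef_rot: [0.828, 0.561, 0.0, -0.0]
force: [-0.4, 2.2, 6.7]
opening: 0.0522
```

carry_out:
  motion:
    - [[45,0,0,-10,0,0,0],[45,0,0,-20,0,0,0],[45,0,0,-30,0,0,0],[45,0,0,-30,0,0,0],[45,0,0,-30,0,0,0],[45,0,0,-30,0,0,0],[45,0,0,0,0,0,0]]

```text
clock: 32.6
tcp_pos: [0.3713, -0.2924, 0.3028]
eef_rot: [0.828, 0.561, 0.002, 0.001]
force: [0.0, 0.7, -2.6]
opening: 0.0522
```

```bash
python3 plan.py "[(.4552,-.0293,.220,.166,8)]"
```

```text
t 32.60 grasp [ 0.3716 -0.2925  0.2248] yaw -0.379 tilt [ 0.0041 -0.0004] F [ 0.01  0.66 -2.6 ] open 0.0522
-- 8 rows, total mm 276.0
[34.4 -2.4  0.6] [ 0.001 -0.    -0.068]
[34.5 -0.1  0.6] [ 0.001 -0.    -0.068]
[34.5  2.3  0.6] [ 0.001 -0.    -0.068]
[34.2  4.6  0.6] [ 0.001 -0.    -0.068]
[33.8  6.9  0.6] [ 0.001 -0.    -0.068]
[33.3  9.2  0.6] [ 0.001 -0.    -0.068]
[32.6 11.5  0.6] [ 0.001 -0.    -0.068]
[31.7 13.7  0.6] [ 0.001 -0.    -0.068]
```

Board contact for the red bottle should come at a grasp height of about 0.070.

carry_out:
  motion:
    - [[45,34,-2,0,0,0,-0.068],[45,34,0,0,0,0,-0.068],[45,34,2,0,0,0,-0.068],[45,34,5,0,0,0,-0.068],[45,34,7,0,0,0,-0.068],[45,33,9,0,0,0,-0.068],[45,33,11,0,0,0,-0.068],[45,32,14,0,0,0,-0.068]]

```text
clock: 33.4
tcp_pos: [0.4541, -0.0283, 0.2996]
eef_rot: [0.645, 0.764, 0.0, -0.001]
force: [0.1, 0.0, -0.6]
opening: 0.0522
```

carry_out:
  motion:
    - [[45,0,0,0,0,0,0],[45,0,0,0,0,0,0],[45,0,0,30,0,0,0],[45,0,0,10,0,0,0],[45,0,0,0,0,0,0],[45,0,0,0,0,0,0]]

```text
clock: 34.0
tcp_pos: [0.4541, -0.0307, 0.2602]
eef_rot: [0.647, 0.762, -0.0, 0.0]
force: [0.2, -0.4, -1.9]
opening: 0.0521
```

```bash
python3 plan.py "[(.4552,-.0293,.070,.166,1)]"
```

```text
t 34.00 grasp [ 0.4541 -0.0308  0.1822] yaw 0.163 tilt [-0.0004 -0.0006] F [ 0.23 -0.43 -1.9 ] open 0.0521
-- 1 rows, total mm 112.0
[  1.3   1.3 112.2] [-0.     0.001 -0.003]
```

carry_out:
  motion:
    - [[45,1,1,30,0,0,0],[45,0,0,30,0,0,0],[45,0,0,25,0,0,0],[45,0,0,15,0,0,0],[45,0,0,5,0,0,0],[45,0,0,0,0,0,0],[45,0,0,0,0,0,0]]

```text
clock: 34.7
tcp_pos: [0.4557, -0.0285, 0.156]
eef_rot: [0.647, 0.763, 0.001, 0.0]
force: [0.6, -0.7, -0.9]
opening: 0.0522
```

```bash
python3 plan.py "[(.4552,-.0293,.070,.166,1)]"
```

```text
t 34.70 grasp [ 0.4559 -0.0285  0.078 ] yaw 0.165 tilt [0.0014 0.0004] F [ 0.57 -0.71 -0.86] open 0.0522
-- 1 rows, total mm 8.0
[-0.7 -0.7  8. ] [ 0.001 -0.    -0.001]
```

carry_out:
  motion:
    - [[45,-0.5,-0.5,4,0,0,0],[45,0,0,2,0,0,0],[45,0,0,1,0,0,0],[45,0,0,0.5,0,0,0],[45,0,0,0.5,0,0,0],[45,0,0,0,0,0,0]]

```text
clock: 35.3
tcp_pos: [0.4549, -0.0291, 0.1475]
eef_rot: [0.647, 0.763, 0.0, -0.0]
force: [-5.8, 0.5, 19.5]
opening: 0.0519
```

```bash
python3 plan.py "[(.4552,-.0293,.070,.166,1)]"
```

```text
t 35.30 grasp [ 0.4549 -0.0291  0.0695] yaw 0.165 tilt [-0.      0.0006] F [-5.8   0.45 19.54] open 0.0519
-- 1 rows, total mm 0.0
[-0.2  0.3 -0.5] [ 0.    -0.001 -0.001]
```

carry_out:
  motion:
    - [[45,0,0,-0.5,0,0,0],[94,0,0,0,0,0,0],[94,0,0,0,0,0,0],[94,0,0,0,0,0,0],[94,0,0,0,0,0,0],[94,0,0,-30,0,0,0],[94,0,0,-40,0,0,0],[94,0,0,-40,0,0,0]]

```text
clock: 36.1
tcp_pos: [0.4544, -0.0297, 0.2583]
eef_rot: [0.647, 0.763, -0.001, -0.0]
force: [-0.9, 0.8, 1.6]
opening: 0.0937
```

carry_out:
  motion:
    - [[94,0,0,-40,0,0,0],[94,-40,0,0,0,0,0],[94,-40,0,0,0,0,0],[94,-40,0,0,0,0,0],[94,-40,0,0,0,0,0],[94,0,0,0,0,0,0],[94,0,0,0,0,0,0]]

```text
clock: 36.8
tcp_pos: [0.4804, -0.1879, 0.2973]
eef_rot: [0.648, 0.762, -0.001, -0.0]
force: [1.0, 0.5, -0.2]
opening: 0.0937
```

```bash
python3 plan.py "[]"
python3 - <<'E'
from station import bot
from h import *
import pickle
c0,s0=pickle.load(open("c0.pkl","rb"))
s=bot.read_camera("scene"); c=bot.read_camera("top")
crop(s["color"],220,160,420,300,3,"pics/a.png"); 
A=[x["color"][:,:,::-1] for x in (c0,c)]
B=[x["color"][:,:,::-1] for x in (s0,s)]
r=lambda i,x0,y0,x1,y1,k: cv2.resize(i[y0:y1,x0:x1],None,fx=k,fy=k,interpolation=cv2.INTER_CUBIC)
cv2.imwrite("pics/fin.png",np.vstack([np.hstack([r(a,125,205,325,285,2) for a in A]),np.hstack([r(b,215,160,415,290,2) for b in B])]))
E
```

```text
t 36.80 grasp [ 0.4804 -0.1879  0.2193] yaw 0.161 tilt [-0.0008 -0.0008] F [ 1.02  0.51 -0.18] open 0.0937
```

View pics/fin.png

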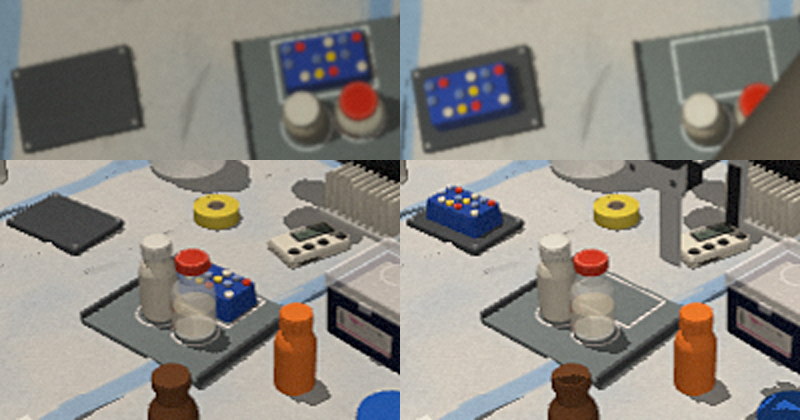

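In the before/after pictures, both bottles are upright on their rings. The white cap went from (156,242) to (155,242) and the red from (192,261) to (191,262). The rack sits on the block and the tape hasn't moved.

```bash
python3 -c "
from station import bot
print(bot.close_job())"
```

```text
the job is handed in; nothing more can be done
None
```

The job is done and handed in at about 37 s of the 115 s allowed; the hand-in gives no verdict. I parked the red-capped bottle on the red coaster and the white one on the blue coaster. Then I set the rack on the cold block, lined up lengthwise, and put each bottle back on its ring.

- **Bottles:** in the before/after scene pictures both stand upright, with their caps within about 1–2 px of where they started. In the last top view the arm partly hid the red cap, so its position rests on the scene picture alone.
- **Rack:** measured in the wrist picture, its centre is within about 2 mm of the block's centre, and it looks straight along the block.
- **Tape and dropper:** the tape is unmoved in the last picture. The dropper was outside that crop, so I did not recheck it; the arm never went near it.
- **Robot:** it was clear of everything with the gripper open at hand-in.
- **Forces and small offsets:** setting the bottles back on the board pressed with up to 20 N at the wrist, well under the limit. The only disagreements were prediction errors of 2–3 mm, mostly in the wrist pictures, and I corrected the one that mattered for a grasp.

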